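# Put the cutlery tray away in the bay that has room

## Task

Slide the steel cutlery tray, pan first, into a bay of the stone-topped counter rack until its front plate sits flat against the rack, fully home, then let go. In one bay a deep carton keeps the tray from going all the way in, in the other a thin one just moves back, and from the front they look the same: if the tray stops short, draw it out and use the other bay. Go gently, so that you do not shove the rack along the counter or knock over the jars that stand on it.

Things in the scene. Friction and masses are not known exactly. Their poses are not given: they have to be found in the camera images.
- rack: Low wooden rack with a 16 mm pale stone top, loose on the counter, 3 kg plus two jars; it slides if pushed with about 17 N or more. 156 mm deep (its x), 212 mm wide (y), 78 mm high. Origin: centre of its underside; +x points from the open mouths (x = -78 mm) to the closed back, z up. Two bays side by side, open to the counter below; side walls 12 mm, divider 16 mm thick.
- bay_a (a point): Middle of the mouth of the bay at y = +51 mm in the rack's frame (at x = -78 mm, 31 mm up; same axes as the rack): 86 mm wide, 62 mm high, 148 mm deep. In each bay a loose carton shows the same 60 by 45 mm front, 77 mm behind the mouth. In one bay it is 70 mm deep and against the back wall: it stops the tray 43 mm short of home, a firm stop to be felt at 8 to 10 N.
- bay_b (a point): The same for the bay at y = -51 mm. In the bay without the deep carton the carton is only 18 mm deep (0.15 kg, with empty space behind): the tray pushes it back with up to 2 N and goes fully home. Which bay has which changes from start to start and cannot be seen from in front or above.
- tray_center (a point): Centre (25 mm above the counter) of the tray's open steel pan, 120 mm long (x) by 76 wide (y) by 45 high. +x points to the nose that goes in first, z up. Its front plate, 8 mm thick, 100 wide, 50 high (wider than a bay, so it stops on the rack's mouth), lies at x = -60 to -68 mm. Home: this point at x = -18 mm, y = +51 or -51 mm in the rack's frame. About 0.2 kg; drags on the counter at 1 to 3 N.
- tray_pull (a point): Point to grip on the tray's pull: same axes as tray_center, 108 mm behind it (x = -108 mm), 25 mm above the counter. The pull is an upright wooden fin 12 mm thick (along y), 60 mm long (x = -68 to -128 mm), 50 mm high from the counter up; this point is 40 mm in front of the front plate.
- jar_a_mid (a point): Middle of a jar 54 mm across and 85 mm high standing on the back half of the rack's top; z up along the jar.
- jar_b_mid (a point): Middle of a jar 48 mm across and 70 mm high standing on the back half of the rack's top; z up along the jar.
Things that resemble listed ones, but are neither listed nor needed, are in the scene too. Leave any blue look-alike of the part that bears tray_center alone.

How it is judged (in metres and radians):
At the end, for the whole second after the job is handed in: The tray stands flat on the counter inside one bay (within 10 mm of the bay's middle, square to 0.08 rad), pushed fully home: its front plate within 6 mm of the rack's mouth; it is at rest and the rack is within 25 mm of where it stood (x of tray_center in the frame of rack above -0.024 m and (y of tray_center in the frame of rack between 0.041 and 0.061 m or y of tray_center in the frame of rack between -0.061 and -0.041 m) and angle between the x axis of tray_center and the x axis of rack, either way round below 0.08 rad and angle between tray_center's own z axis and vertical below 0.08 rad and height (world z) of tray_center below 0.035 m and linear speed of tray below 0.02 m/s and distance of rack from where it was at the start of the episode below 0.025 m); the robot touches nothing.
It fails at once if the rack is shoved more than 25 mm along the counter (distance of rack from where it was at the start of the episode above 0.025 m).
It fails at once if a jar on the rack is knocked over (angle between any of jar_a_mid, jar_b_mid's own z axis and vertical above 0.6 rad).
It also fails if it takes over 54 s, if anything falls off the work surface, if the arm or the gripper's body presses on something with over 40 N, if the wrist force passes 120 N, or if a joint passes its speed limit or range.

## Robot

A 6-joint arm with a two-finger parallel gripper is mounted at the origin on the work surface. World frame = base frame: x ahead of the robot, y to its left, z up, the work surface at z = 0. Lengths are in m, angles in degrees, forces in N, time in s.
With the tool pointing down it reaches from about 0.35 to 0.875 m from the base axis. Payload 15.5 kg.
Tool frame: the origin (TCP) lies at the very end of the fingers, on their centre line; the grasp point (between the pads) lies behind it (robot.pinch_z is the z of the grasp point in the tool frame, in m); z points along the fingers, y is the direction in which the jaws open and shut (so a half turn about z gives the same grasp; the last joint's range is limited). The gripper opens to 85 mm and grips with 20 to 120 N. Pads are 22 mm wide; open, the fingers measure 114 mm over their backs; the gripper's body (76 mm by 85 mm) begins 54 mm behind the grasp point. The pads swing forward as they close: fully open they stand 13 mm farther back than shut.
Start: joints at [-72.508, 28.281, 77.091, -0, 74.628, -5.472], TCP at [0.244, -0.575, 0.231] pointing down, gripper open.
Joint ranges: [-166.48, 166.48], [-47.26, 123.95], [12.59, 153.08], [-70.14, 250.14], [6.76, 159.57], [-176.63, 176.63]. Speed limits (degrees/s): [108.29, 108.29, 147.25, 172.46, 172.46, 172.46].

## Interface

Orientations are given as [roll, pitch, yaw] about the fixed x, y, z axes, in that order (R = Rz(yaw) Ry(pitch) Rx(roll)).
In Python, from cell import robot gives the robot as it stands.
- The arm moves only by the tool apply_moves, never from a script. Its argument "deltas" is a list of rows, each an object with "dr": the turn, a rotation vector about the world's x, y, z in rad, a list of three; "travel": the shift along the world's x, y, z in mm, a list of three; "hand": the finger opening in mm, from 0 to 85.4. A call has 1 to 10 rows; each row shifts and turns the pose as measured when the row begins; what a row does not reach is not made up. A row lasts 1/12 s, in which the tool goes at most 41.7 mm and 7.16 degrees, less where a joint would pass 70% of its speed; a pose out of reach is approached as far as the arm can. A call with a gripper value outside its range is refused whole. The fingers move at their own pace and stop on an object; "grip_force" is the grip in N (left out, the last holds). Time passes only in rows, so rows that do not move let the fingers close. It gives the time, the measured TCP pose, the force and the opening at its end, in the units of the state.
- robot.observe(): the state, without advancing time (a new reading comes with each control period).
- robot.capture(name): name is "scene" or "top" or "wrist"; returns (picture, depth): 400x640x3 uint8, red, green, blue; 400x640 float32, m along the optical axis (not along the pixel's ray), 0 where there is no reading.
- robot.calibration(name): a dict with "mtx" (3x3 intrinsics, pixels), "rvec" (rotation vector, rad) and "tvec" (3), from world to camera coordinates, as OpenCV has them; the wrist camera has in their place "tool_from_camera" (4x4, takes a point from camera to tool coordinates, whose origin is the TCP and whose axes are the flange's). Camera axes: x right, y down, z forward; pixel columns grow to the right and rows downward; lengths in m; the calibration is good to about 2 mm. A picture is of the moment at which its call begins: read the wrist's pose just before it. calibration takes no time and is no camera call.
- robot.hand_in(): hands the job in, once; it reports no verdict.
Trained networks look in the newest picture that a camera, given by its name, has taken for a name from the list of things; names that differ only in an ending like _2 or _b are one class to them, and where a whole thing is asked for, a point or a joint stands for the part that bears it (a point fixed in the world has none). Each returns a list of dicts, best first, with "score" (0 to 1); they miss things now and then, are a little off and sometimes report something else, mostly with a low value. They report only what shows in the picture. A call takes as long as a camera call. They do not tell look-alikes from the thing itself.
- robot.masks_of(camera, label): "region" (400x640 bool, what is visible of it) and "rect" ([left, top, width, height] in pixels, round what is visible of it).
The state is a dict: "time": time; "q": joint angles; "joint_vel": joint speeds; "joint_efforts": joint torques, N m; "ee_pos": TCP position; "eef_rot": TCP orientation; "wrist_force": force on the tool from outside, world axes, zero at the start; "ft_torque": the same for the moment, N m; "opening": opening from 0.0 (shut) to 1.0 (fully open).
Only numpy, scipy, OpenCV 4.12 (cv2) and the standard library are available. Lean on these libraries where they do the work, as an engineer would, in place of code of your own. Each camera call takes 0.05 s, during which the arm holds its last target. There are 200 camera calls.

## Working session

There is one attempt and no reset: what is moved stays moved. The work goes in short steps, Python scripts to look and compute and a tool call to move; the robot and the scene stay as the last step left them, time stands still between calls to the robot, and variables do not carry over. Pictures are saved under pics/ and viewed, about 8 in all and at most 12, crops included, and the job is handed in when it is done.

Besides the shell and the picture viewer there is one more tool, called as a command line: name --argument value ..., lists and objects as JSON in quotes. apply_moves: Moves the arm, as the interface text tells. Its arguments: {"type":"object","properties":{"deltas":{"type":"array"},"grip_force":{"type":"number"}},"required":["deltas"]}

```bash
ls; mkdir -p pics
cat > h.py <<'E'
import numpy as np, cv2
from cell import robot
from scipy.spatial.transform import Rotation as R
def cloud(cam, depth):
    c=robot.calibration(cam); K=np.array(c["mtx"]); v,u=np.mgrid[0:400,0:640]
    P=np.stack([(u-K[0,2])/K[0,0]*depth,(v-K[1,2])/K[1,1]*depth,depth],-1)
    if "rvec" in c:
        r=R.from_rotvec(np.ravel(c["rvec"])).as_matrix(); return (P-np.ravel(c["tvec"]))@r
    s=robot.observe(); T=np.array(c["tool_from_camera"])
    P=P@T[:3,:3].T+T[:3,3]
    return P@R.from_euler('xyz',s["eef_rot"],degrees=True).as_matrix().T+np.array(s["ee_pos"])
E
python3 - <<'E'
from h import *
print(robot.observe(), robot.pinch_z)
out=[]
for cam in ("scene","top"):
    pic,d=robot.capture(cam); im=pic[:,:,::-1].copy(); P=cloud(cam,d)
    np.savez(cam,pic=pic,P=P,d=d)
    for l in ("rack","tray_center","jar_a_mid"):
        for m in robot.masks_of(cam,l):
            r=m["region"]&(d>0); q=P[r]
            print(cam,l,round(m["score"],2),m["rect"],np.round(np.median(q,0),3) if len(q) else None, np.round(np.percentile(q,98,axis=0),3) if len(q) else None)
    cv2.imwrite(f"pics/{cam}1.png",im)
E
```

```text
pics
{'time': 0.0, 'q': array([-7.25072689e+01,  2.83181405e+01,  7.71289099e+01, -1.48678596e-03,
        7.46281773e+01, -5.47265515e+00]), 'joint_vel': array([ 0.09842288,  0.03838405,  0.0767169 , -0.04717881,  0.01328357,
       -0.11377541]), 'joint_efforts': array([ 2.51005324e-03, -8.82145786e+01, -3.83868170e+01, -2.28654580e-04,
        9.91028035e-03,  7.58954030e-06]), 'ee_pos': array([ 0.24373158, -0.57510768,  0.2306544 ]), 'eef_rot': array([-1.79924979e+02, -5.74796569e-03,  2.29657775e+01]), 'wrist_force': array([-0.11694262,  0.16390154,  0.58128499]), 'ft_torque': array([ 0.00701707,  0.00758068, -0.02380445]), 'opening': 1.0018926084702793} -0.0187
scene rack 0.56 [347.8, 110.7, 82.1, 68.0] [0.541 0.191 0.077] [0.643 0.301 0.081]
scene tray_center 0.84 [279.0, 228.4, 75.5, 57.9] [ 0.532 -0.193  0.021] [ 0.596 -0.118  0.051]
scene tray_center 0.58 [132.9, 252.9, 56.0, 81.2] [ 0.277 -0.473  0.016] [ 0.358 -0.406  0.052]
scene jar_a_mid 0.62 [370.5, 98.3, 26.4, 32.8] [0.489 0.231 0.133] [0.511 0.445 0.164]
top rack 0.83 [182.1, 145.3, 64.7, 80.3] [0.523 0.207 0.078] [0.638 0.306 0.085]
top tray_center 0.86 [314.7, 165.4, 54.1, 37.8] [ 0.537 -0.189  0.014] [ 0.591 -0.116  0.053]
top tray_center 0.75 [424.6, 233.9, 27.2, 34.2] [ 0.315 -0.503  0.015] [ 0.358 -0.356  0.471]
top jar_a_mid 0.71 [187.0, 186.1, 21.2, 17.6] [0.481 0.242 0.16 ] [0.506 0.269 0.167]
```

Run:
```python
import cv2,numpy as np
a=cv2.imread("pics/scene1.png");b=cv2.imread("pics/top1.png")
cv2.imwrite("pics/both.png",np.vstack([cv2.resize(a[90:350,110:510],(640,416)), cv2.resize(b[110:290,150:480],(640,349))])[:,:][:765])
cv2.imwrite("pics/s.png",cv2.resize(a[90:350,110:510],(800,520)))
cv2.imwrite("pics/t.png",cv2.resize(b[100:300,150:480],(800,485)))
```

```text
(no output)
```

View pics/s.png

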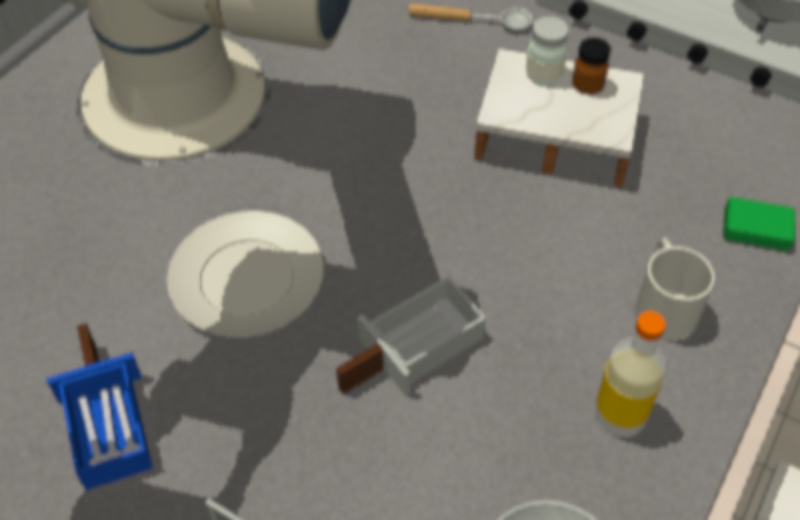

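View pics/t.png

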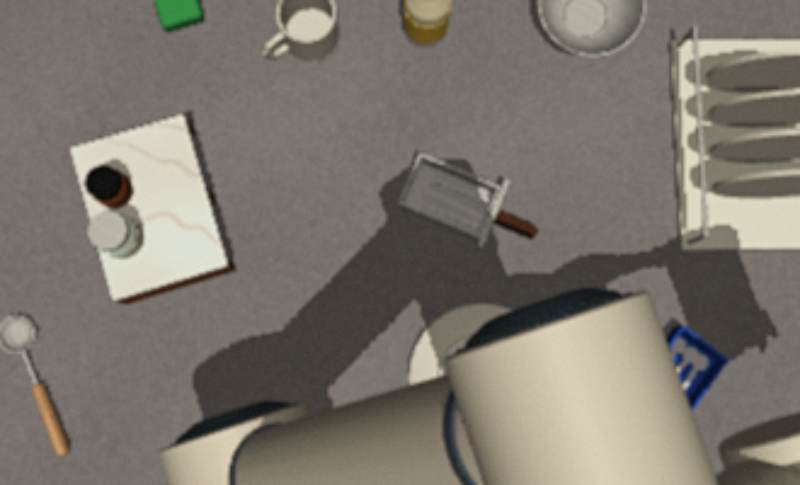

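Scene view: the steel tray is at crop (425,335) with its pull to the lower left, and the rack at (560,115) has its mouths facing it. The blue look-alike is at lower left. The top view agrees, with the rack at (150,205) and its mouth side to the right, and the tray at (455,195). Next I fit both poses.

Run:
```python
from h import *
def rect(q):
    r=cv2.minAreaRect((q[:,:2]*1000).astype(np.float32)); return np.round(r[0],1),np.round(r[1],1),round(r[2],1)
for cam in ("scene","top"):
    z=np.load(cam+".npz"); P=z["P"];d=z["d"];pic=z["pic"].astype(int)
    box=lambda lo,hi:(d>0)&np.all((P>lo)&(P<hi),-1)
    m=box([.38,.05,.066],[.70,.36,.09])
    m=cv2.morphologyEx(m.astype(np.uint8),cv2.MORPH_OPEN,np.ones((3,3)))>0
    print(cam,"rack top",m.sum(),rect(P[m]),np.median(P[m][:,2]))
    m=box([.42,-.34,.008],[.63,-.09,.07])
    print("tray all",m.sum(),rect(P[m]), P[m].min(0),P[m].max(0))
    sat=pic[...,0]-pic[...,2]
    f=m&(sat>25); q=P[f]
    print("fin",f.sum(),rect(q),np.median(q,0),np.percentile(q[:,2],95))
    q=P[m&~(sat>15)]; print("pan+plate",rect(q))
    t=P[m&(P[...,2]>.03)&~(sat>15)]; print("upper",len(t),rect(t))
```

```text
scene rack top 2739 (array([528. , 217.5]), array([212.3, 164.6]), 16.2) 0.07696878936673394
tray all 1866 (array([ 529.9, -211.2]), array([189.6, 101.7]), 66.0) [ 0.46997607 -0.30000518  0.00800497] [ 0.60224181 -0.11106035  0.05553977]
fin 285 (array([ 504.2, -271.8]), array([57.9, 13.7]), 65.8) [ 0.50581358 -0.27332335  0.03931935] 0.051459313927408434
pan+plate (array([ 530. , -210.9]), array([189. , 101.7]), 66.0)
upper 707 (array([ 542.5, -184.5]), array([130.5, 101.6]), 65.4)
top rack top 2662 (array([527.3, 221.9]), array([212.8, 157.3]), 16.5) 0.0780130224288246
tray all 759 (array([ 535.7, -209.1]), array([158.6, 244.5]), 15.2) [ 0.42949914 -0.33253316  0.00801888] [ 0.62437659 -0.10122981  0.05862347]
fin 60 (array([ 503.2, -267.2]), array([56.8, 12.8]), 62.8) [ 0.50223816 -0.26739883  0.04961007] 0.0544102353779305
pan+plate (array([ 535.7, -209.1]), array([158.6, 244.5]), 15.2)
upper 272 (array([ 525.7, -204.8]), array([188. ,  95.3]), 70.0)
```

apply_moves --deltas '[{"dr":[0,0,0.075],"travel":[25,29,-6],"hand":60},{"dr":[0,0,0.075],"travel":[25,29,-6],"hand":60},{"dr":[0,0,0.075],"travel":[25,29,-6],"hand":60},{"dr":[0,0,0.075],"travel":[25,29,-6],"hand":60},{"dr":[0,0,0.075],"travel":[25,29,-6],"hand":60},{"dr":[0,0,0.075],"travel":[25,29,-6],"hand":60},{"dr":[0,0,0.075],"travel":[25,29,-6],"hand":60},{"dr":[0,0,0.075],"travel":[25,29,-6],"hand":60},{"dr":[0,0,0.075],"travel":[25,29,-6],"hand":60},{"dr":[0,0,0.075],"travel":[25,25,-6],"hand":60}]' --grip_force 40

```text
time: 1.23
ee_pos: [0.4977, -0.2826, 0.1706]
eef_rot: [179.6, 0.1, 67.2]
wrist_force: [1.1, -0.4, 1.5]
opening: 0.702
```

apply_moves --deltas '[{"dr":[0,0,0],"travel":[0,0,0],"hand":60},{"dr":[0,0,0],"travel":[0,0,0],"hand":60}]'

```text
time: 1.4
ee_pos: [0.5016, -0.2767, 0.1695]
eef_rot: [179.6, 0.1, 67.9]
wrist_force: [-0.6, -1.0, 0.3]
opening: 0.702
```

```bash
cat > look.py <<'E'
from h import *
import sys
s=robot.observe(); pic,d=robot.capture("wrist"); P=cloud("wrist",d)
np.savez("wrist",pic=pic,P=P,d=d); cv2.imwrite(f"pics/{sys.argv[1]}.png",pic[:,:,::-1])
print(s["time"],np.round(s["ee_pos"],4),np.round(s["eef_rot"],2),np.round(s["wrist_force"],2),np.round(s["opening"],3))
E
python3 look.py w1
python3 - <<'E'
from h import *
z=np.load("wrist.npz"); P=z["P"];d=z["d"];pic=z["pic"].astype(int)
def rect(q):
    r=cv2.minAreaRect((q[:,:2]*1000).astype(np.float32)); return np.round(r[0],1),np.round(r[1],1),round(r[2],1)
m=(d>0)&np.all((P>[.42,-.34,.035])&(P<[.66,-.09,.07]),-1)
sat=pic[...,0]-pic[...,2]
f=m&(sat>25); f=cv2.morphologyEx(f.astype(np.uint8),cv2.MORPH_OPEN,np.ones((3,3)))>0
print("fin",f.sum(),rect(P[f]) if f.any() else None,np.median(P[f],0))
t=m&~(sat>12); print("plate/pan",t.sum(),rect(P[t]) if t.any() else None)
E
```

```text
1.4 [ 0.5016 -0.2767  0.1695] [1.7963e+02 6.0000e-02 6.7850e+01] [-0.6  -1.05  0.33] 0.702
fin 718 (array([ 504.3, -267.6]), array([57.8, 11.3]), 66.5) [ 0.50482645 -0.26717052  0.04964928]
plate/pan 2975 (array([ 534.8, -197. ]), array([147.3,  99. ]), 67.9)
```

apply_moves --deltas '[{"dr":[0,0,-0.024],"travel":[-3,-5,-10],"hand":60},{"dr":[0,0,0],"travel":[0,0,-30],"hand":60},{"dr":[0,0,0],"travel":[0,0,-30],"hand":60},{"dr":[0,0,0],"travel":[0,0,-25],"hand":60},{"dr":[0,0,0],"travel":[0,0,-15],"hand":60},{"dr":[0,0,0],"travel":[0,0,0],"hand":60},{"dr":[0,0,0],"travel":[0,0,0],"hand":60}]'

```text
time: 2.03
ee_pos: [0.4935, -0.2905, 0.0547]
eef_rot: [179.4, 0.2, 65.2]
wrist_force: [0.7, -0.1, 0.7]
opening: 0.702
```

apply_moves --deltas '[{"dr":[0,0,0.02],"travel":[4,7,0],"hand":60},{"dr":[0,0,0],"travel":[0,0,-20],"hand":60},{"dr":[0,0,0],"travel":[0,0,-15],"hand":60},{"dr":[0,0,0],"travel":[0,0,-5],"hand":60},{"dr":[0,0,0],"travel":[0,0,0],"hand":60},{"dr":[0,0,0],"travel":[0,0,0],"hand":60}]'

```text
time: 2.53
ee_pos: [0.4999, -0.2865, 0.0196]
eef_rot: [178.8, 0.3, 66.2]
wrist_force: [0.6, -0.7, 0.7]
opening: 0.704
```

apply_moves --deltas '[{"dr":[0.013,0.017,0],"travel":[-2,4,-7],"hand":60},{"dr":[0,0,0],"travel":[0,0,0],"hand":30},{"dr":[0,0,0],"travel":[0,0,0],"hand":5},{"dr":[0,0,0],"travel":[0,0,0],"hand":5},{"dr":[0,0,0],"travel":[0,0,0],"hand":5},{"dr":[0,0,0],"travel":[0,0,0],"hand":5},{"dr":[0,0,0],"travel":[0,0,0],"hand":5},{"dr":[0,0,0],"travel":[0,0,0],"hand":5}]' --grip_force 40

```text
time: 3.2
ee_pos: [0.4994, -0.283, 0.0156]
eef_rot: [179.9, 0.0, 66.3]
wrist_force: [-0.2, -0.0, -1.5]
opening: 0.133
```

```bash
python3 look.py w2
```

```text
3.2 [ 0.4994 -0.283   0.0156] [179.9    0.    66.27] [-0.18 -0.04 -1.47] 0.133
```

apply_moves --deltas '[{"dr":[0,0,0.06],"travel":[4,15,0],"hand":5},{"dr":[0,0,0.06],"travel":[6,18,0],"hand":5},{"dr":[0,0,0.06],"travel":[6,18,0],"hand":5},{"dr":[0,0,0.06],"travel":[6,18,0],"hand":5},{"dr":[0,0,0.06],"travel":[6,18,0],"hand":5},{"dr":[0,0,0.06],"travel":[6,18,0],"hand":5},{"dr":[0,0,0.06],"travel":[6,18,0],"hand":5},{"dr":[0,0,0.06],"travel":[6,18,0],"hand":5},{"dr":[0,0,0.06],"travel":[5,18,0],"hand":5},{"dr":[0,0,0.06],"travel":[4,15,0],"hand":5}]'

```text
time: 4.08
ee_pos: [0.5562, -0.1058, 0.0157]
eef_rot: [179.8, 0.1, 101.8]
wrist_force: [0.2, -0.2, -0.3]
opening: 0.138
```

apply_moves --deltas '[{"dr":[0,0,0],"travel":[0,0,0],"hand":5},{"dr":[0,0,0],"travel":[0,0,0],"hand":5}]'

```text
time: 4.25
ee_pos: [0.5567, -0.103, 0.0156]
eef_rot: [179.8, 0.1, 102.2]
wrist_force: [0.5, -0.6, -0.3]
opening: 0.137
```

```bash
python3 look.py w3
python3 - <<'E'
from h import *
pic,d=robot.capture("top"); P=cloud("top",d); np.savez("top2",pic=pic,P=P,d=d); cv2.imwrite("pics/top2.png",cv2.resize(pic[100:300,150:480,::-1],(800,485)))
E
```

```text
4.25 [ 0.5567 -0.103   0.0156] [1.7976e+02 9.0000e-02 1.0215e+02] [ 0.54 -0.65 -0.3 ] 0.137
```

View pics/w3.png

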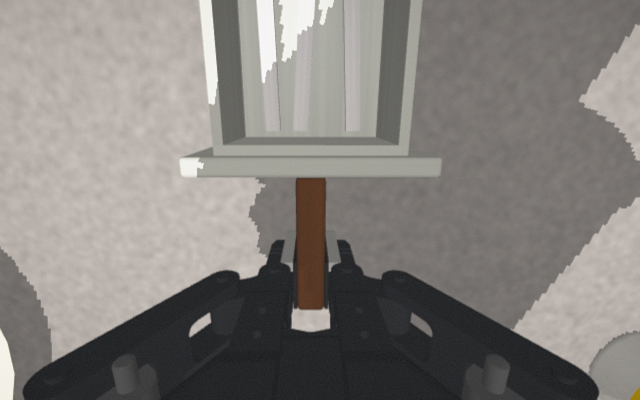

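View pics/top2.png

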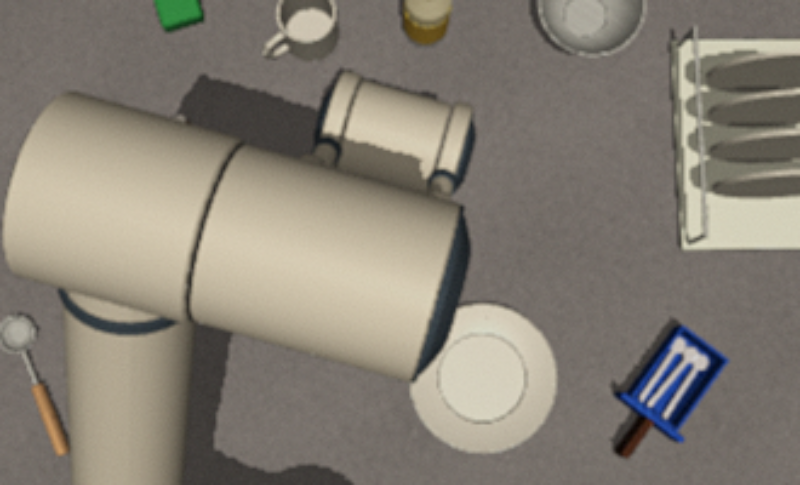

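Wrist view: the tray is held squarely, with the fin at column 311 and the plate at row 165. The arm hides the rack from the top camera. Next I align to bay_a's axis and measure again with the scene camera.

apply_moves --deltas '[{"dr":[0,0,0.035],"travel":[6,2,0],"hand":5},{"dr":[0,0,0.035],"travel":[5,2,0],"hand":5},{"dr":[0,0,0],"travel":[-2,7,0],"hand":5},{"dr":[0,0,0],"travel":[-2,7,0],"hand":5},{"dr":[0,0,0],"travel":[-2,7,0],"hand":5},{"dr":[0,0,0],"travel":[-2,7,0],"hand":5},{"dr":[0,0,0],"travel":[-1,3,0],"hand":5},{"dr":[0,0,0],"travel":[0,0,0],"hand":5},{"dr":[0,0,0],"travel":[0,0,0],"hand":5}]'

```text
time: 5.1
ee_pos: [0.5552, -0.0694, 0.0156]
eef_rot: [179.8, 0.1, 105.4]
wrist_force: [0.4, -0.6, -1.1]
opening: 0.137
```

```bash
cat > m.py <<'E'
from h import *
import sys
s=robot.observe(); pic,d=robot.capture("scene"); P=cloud("scene",d)
cv2.imwrite(f"pics/{sys.argv[1]}.png",cv2.resize(pic[80:240,250:470,::-1],(770,560),interpolation=cv2.INTER_CUBIC))
p=s["ee_pos"]*1000; O=np.array([527.5,221]); a=np.radians(106.35); X=np.array([np.cos(a),np.sin(a)]); Y=np.array([-X[1],X[0]])
yaw=np.radians(s["eef_rot"][2]); t=p[:2]+114*np.array([np.cos(yaw),np.sin(yaw)])
print("t",s["time"],"tcp",p.round(1),"rot",s["eef_rot"].round(2),"F",s["wrist_force"].round(1))
print("tray centre in rack mm",((t-O)@X).round(1),((t-O)@Y).round(1),"dyaw",round(s["eef_rot"][2]-106.35,2))
m=(d>0)&np.all((P>[.38,.05,.066])&(P<[.70,.36,.09]),-1)
m=cv2.morphologyEx(m.astype(np.uint8),cv2.MORPH_OPEN,np.ones((3,3)))>0
r=cv2.minAreaRect((P[m][:,:2]*1000).astype(np.float32)); print("rack",np.round(r[0],1),np.round(r[1],1),round(r[2],1))
E
python3 m.py s2
```

```text
t 5.1 tcp [555.2 -69.4  15.6] rot [1.7984e+02 6.0000e-02 1.0536e+02] F [ 0.4 -0.6 -1.1]
tray centre in rack mm -172.5 53.2 dyaw -0.99
rack [565.1 228.1] [134.9 159.6] 16.4
```

View pics/s2.png

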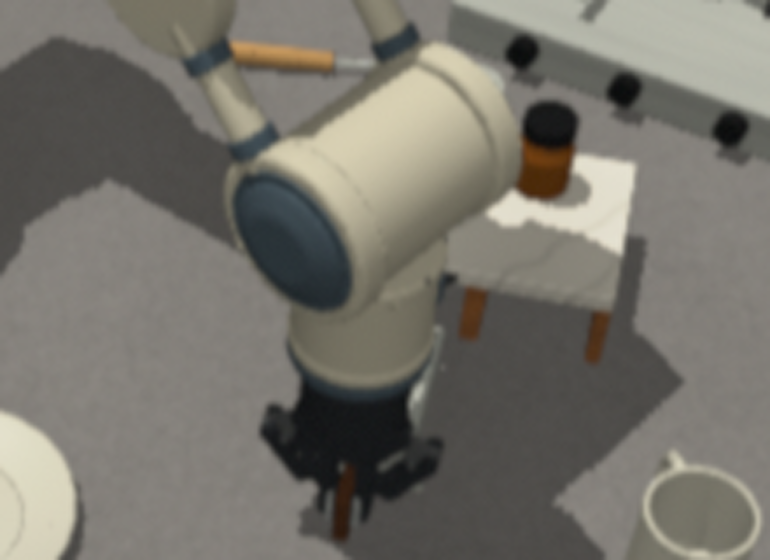

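apply_moves --deltas '[{"dr":[0,0,0.018],"travel":[4,1,0],"hand":5},{"dr":[0,0,0],"travel":[-2,6,0],"hand":5},{"dr":[0,0,0],"travel":[-2,6,0],"hand":5},{"dr":[0,0,0],"travel":[-1,4,0],"hand":5},{"dr":[0,0,0],"travel":[0,0,0],"hand":5},{"dr":[0,0,0],"travel":[0,0,0],"hand":5}]'

```text
time: 5.65
ee_pos: [0.5543, -0.051, 0.0155]
eef_rot: [179.8, 0.1, 106.5]
wrist_force: [0.1, -1.2, -1.2]
opening: 0.137
```

```bash
python3 m.py s3; python3 look.py w4
python3 - <<'E'
from h import *
z=np.load("wrist.npz"); P=z["P"]; d=z["d"]; pic=z["pic"]
print([ (v,np.round(P[v,320]*1000,0).tolist()) for v in range(0,200,25)])
E
```

```text
t 5.65 tcp [554.3 -51.   15.5] rot [1.7984e+02 7.0000e-02 1.0648e+02] F [ 0.1 -1.2 -1.2]
tray centre in rack mm -154.6 51.1 dyaw 0.13
rack [566.7 229.2] [130.6 160.6] 16.7
5.7 [ 0.5543 -0.0511  0.0155] [1.7985e+02 6.0000e-02 1.0647e+02] [-1.33  0.58 -0.58] 0.136
[(0, [523.0, 66.0, 3.0]), (25, [526.0, 56.0, 3.0]), (50, [530.0, 46.0, 3.0]), (75, [533.0, 35.0, 4.0]), (100, [536.0, 24.0, 4.0]), (125, [540.0, 12.0, 4.0]), (150, [541.0, 4.0, 44.0]), (175, [543.0, -4.0, 49.0])]
```

View pics/w4.png

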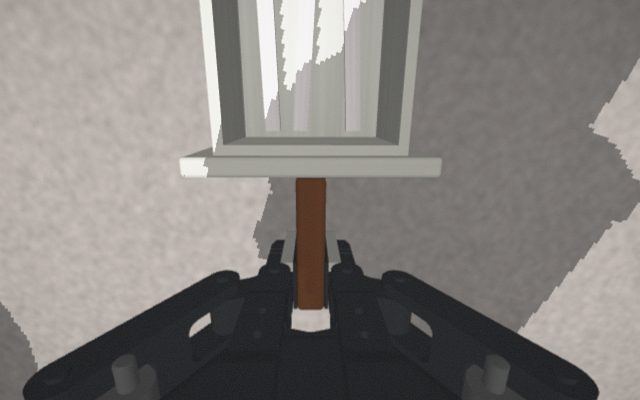

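The tray is still square in the hand, and its nose is about 16 mm before the mouth of bay_a. I start the insertion slowly.

apply_moves --deltas '[{"dr":[0,0,0],"travel":[-1.2,4,0],"hand":5},{"dr":[0,0,0],"travel":[-1.2,4,0],"hand":5},{"dr":[0,0,0],"travel":[-1.2,4,0],"hand":5},{"dr":[0,0,0],"travel":[-1.2,4,0],"hand":5},{"dr":[0,0,0],"travel":[-1.2,4,0],"hand":5},{"dr":[0,0,0],"travel":[-1.2,4,0],"hand":5}]'

```text
time: 6.25
ee_pos: [0.5467, -0.026, 0.0156]
eef_rot: [179.8, 0.1, 106.4]
wrist_force: [0.7, -1.3, -0.9]
opening: 0.137
```

```bash
python3 m.py s4
```

```text
t 6.25 tcp [546.7 -26.   15.6] rot [1.7982e+02 9.0000e-02 1.0639e+02] F [ 0.7 -1.3 -0.9]
tray centre in rack mm -128.4 51.1 dyaw 0.04
rack [566.9 229. ] [131.  162.3] 16.8
```

apply_moves --deltas '[{"dr":[0,0,0],"travel":[-1.5,5,0],"hand":5},{"dr":[0,0,0],"travel":[-1.5,5,0],"hand":5},{"dr":[0,0,0],"travel":[-1.5,5,0],"hand":5},{"dr":[0,0,0],"travel":[-1.5,5,0],"hand":5},{"dr":[0,0,0],"travel":[-1.5,5,0],"hand":5}]'

```text
time: 6.72
ee_pos: [0.5383, 0.0019, 0.0155]
eef_rot: [179.8, 0.1, 106.4]
wrist_force: [-0.5, 0.3, -0.3]
opening: 0.133
```

apply_moves --deltas '[{"dr":[0,0,0],"travel":[-1.5,5,0],"hand":5},{"dr":[0,0,0],"travel":[-1.5,5,0],"hand":5},{"dr":[0,0,0],"travel":[-1.5,5,0],"hand":5}]'

```text
time: 6.97
ee_pos: [0.5331, 0.0187, 0.0155]
eef_rot: [179.8, 0.1, 106.4]
wrist_force: [1.1, 0.1, -1.1]
opening: 0.135
```

```bash
python3 m.py s5
```

```text
t 6.9667 tcp [533.1  18.7  15.5] rot [1.7984e+02 7.0000e-02 1.0640e+02] F [ 1.1  0.1 -1.1]
tray centre in rack mm -81.7 51.7 dyaw 0.05
rack [568.3 228.7] [127.8 162.1] 16.7
```

apply_moves --deltas '[{"dr":[0,0,0],"travel":[-1,3,0],"hand":5},{"dr":[0,0,0],"travel":[-1,3,0],"hand":5},{"dr":[0,0,0],"travel":[-1,3,0],"hand":5},{"dr":[0,0,0],"travel":[-0.6,2,0],"hand":5}]'

```text
time: 7.35
ee_pos: [0.5288, 0.0316, 0.0155]
eef_rot: [179.8, 0.1, 106.4]
wrist_force: [0.1, -0.7, -0.2]
opening: 0.132
```

apply_moves --deltas '[{"dr":[0,0,0],"travel":[-0.6,2,0],"hand":5},{"dr":[0,0,0],"travel":[-0.6,2,0],"hand":5}]'

```text
time: 7.52
ee_pos: [0.5275, 0.036, 0.0155]
eef_rot: [179.8, 0.1, 106.4]
wrist_force: [0.1, -0.5, -1.0]
opening: 0.133
```

apply_moves --deltas '[{"dr":[0,0,0],"travel":[-0.6,2,0],"hand":5},{"dr":[0,0,0],"travel":[-0.6,2,0],"hand":5}]'

```text
time: 7.68
ee_pos: [0.5264, 0.0401, 0.0156]
eef_rot: [179.8, 0.1, 106.4]
wrist_force: [0.1, -1.8, -0.9]
opening: 0.135
```

apply_moves --deltas '[{"dr":[0,0,0],"travel":[-0.6,2,0],"hand":5},{"dr":[0,0,0],"travel":[-0.6,2,0],"hand":5}]'

```text
time: 7.85
ee_pos: [0.5252, 0.0444, 0.0156]
eef_rot: [179.8, 0.1, 106.4]
wrist_force: [0.6, -1.4, -0.8]
opening: 0.13
```

apply_moves --deltas '[{"dr":[0,0,0],"travel":[-0.6,2,0],"hand":5}]'

```text
time: 7.93
ee_pos: [0.5246, 0.0466, 0.0156]
eef_rot: [179.8, 0.1, 106.4]
wrist_force: [1.1, -1.0, -0.7]
opening: 0.133
```

apply_moves --deltas '[{"dr":[0,0,0],"travel":[-0.6,2,0],"hand":5}]'

```text
time: 8.02
ee_pos: [0.524, 0.0488, 0.0156]
eef_rot: [179.8, 0.1, 106.4]
wrist_force: [0.6, -2.2, -0.1]
opening: 0.134
```

```bash
python3 m.py s6
```

```text
t 8.0167 tcp [524.   48.8  15.6] rot [1.7981e+02 9.0000e-02 1.0641e+02] F [ 0.6 -2.2 -0.1]
tray centre in rack mm -50.3 52.0 dyaw 0.06
rack [579.7 188.7] [133.  253.5] 11.9
```

At 2.3 N it is 11 mm past the point where the deep carton would have stopped it, so bay_a looks clear. I continue.

apply_moves --deltas '[{"dr":[0,0,0],"travel":[-0.9,3,0],"hand":5},{"dr":[0,0,0],"travel":[-0.9,3,0],"hand":5},{"dr":[0,0,0],"travel":[-0.9,3,0],"hand":5}]'

```text
time: 8.32
ee_pos: [0.521, 0.0585, 0.0156]
eef_rot: [179.8, 0.1, 106.4]
wrist_force: [0.3, -1.6, -0.7]
opening: 0.133
```

apply_moves --deltas '[{"dr":[0,0,0],"travel":[-0.9,3,0],"hand":5},{"dr":[0,0,0],"travel":[-0.9,3,0],"hand":5},{"dr":[0,0,0],"travel":[-0.6,2,0],"hand":5}]'

```text
time: 8.57
ee_pos: [0.5182, 0.0677, 0.0156]
eef_rot: [179.8, 0.1, 106.4]
wrist_force: [0.5, -1.1, -0.5]
opening: 0.138
```

```bash
python3 m.py s7; python3 look.py w5
```

```text
t 8.5667 tcp [518.2  67.7  15.6] rot [1.7982e+02 8.0000e-02 1.0640e+02] F [ 0.5 -1.1 -0.5]
tray centre in rack mm -30.5 52.2 dyaw 0.05
rack [571.5 185.6] [287.5 161.9] 83.3
8.6167 [0.5181 0.0679 0.0156] [1.7982e+02 7.0000e-02 1.0641e+02] [ 0.02  1.07 -1.16] 0.138
```

View pics/w5.png

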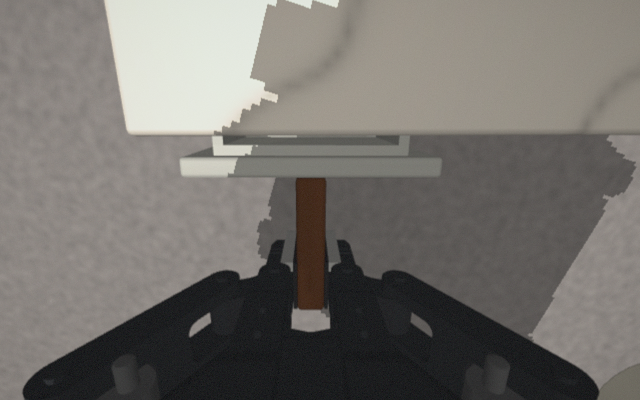

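The rack's top edge (row 133) is parallel to the plate (row 157), with about 12 mm left to go. I creep forward until I feel contact.

apply_moves --deltas '[{"dr":[0,0,0],"travel":[-0.6,2,0],"hand":5},{"dr":[0,0,0],"travel":[-0.6,2,0],"hand":5},{"dr":[0,0,0],"travel":[-0.6,2,0],"hand":5}]'

```text
time: 8.92
ee_pos: [0.5164, 0.0738, 0.0156]
eef_rot: [179.8, 0.1, 106.4]
wrist_force: [0.6, -1.9, -0.9]
opening: 0.141
```

apply_moves --deltas '[{"dr":[0,0,0],"travel":[-0.5,1.5,0],"hand":5}]'

```text
time: 9.0
ee_pos: [0.5158, 0.0755, 0.0156]
eef_rot: [179.8, 0.1, 106.4]
wrist_force: [0.3, -1.8, -0.6]
opening: 0.135
```

apply_moves --deltas '[{"dr":[0,0,0],"travel":[-0.5,1.5,0],"hand":5}]'

```text
time: 9.08
ee_pos: [0.5153, 0.0771, 0.0156]
eef_rot: [179.8, 0.1, 106.4]
wrist_force: [0.1, -1.1, -1.4]
opening: 0.131
```

apply_moves --deltas '[{"dr":[0,0,0],"travel":[-0.3,1,0],"hand":5}]'

```text
time: 9.17
ee_pos: [0.5153, 0.0778, 0.0156]
eef_rot: [179.8, 0.1, 106.4]
wrist_force: [2.5, -19.1, -1.8]
opening: 0.134
```

apply_moves --deltas '[{"dr":[0,0,0],"travel":[0,0,0],"hand":5}]'

```text
time: 9.25
ee_pos: [0.5152, 0.0777, 0.0156]
eef_rot: [179.8, 0.2, 106.4]
wrist_force: [-0.0, -0.5, -0.0]
opening: 0.138
```

```bash
python3 m.py s8; python3 look.py w6
```

```text
t 9.25 tcp [515.2  77.7  15.6] rot [1.7981e+02 1.6000e-01 1.0645e+02] F [-0.  -0.5 -0. ]
tray centre in rack mm -20.0 52.3 dyaw 0.1
rack [569.9 184.1] [285.9 163.2] 82.6
9.3 [0.5152 0.0777 0.0156] [1.7981e+02 1.5000e-01 1.0644e+02] [ 0.59 -4.37 -1.57] 0.132
```

View pics/w6.png

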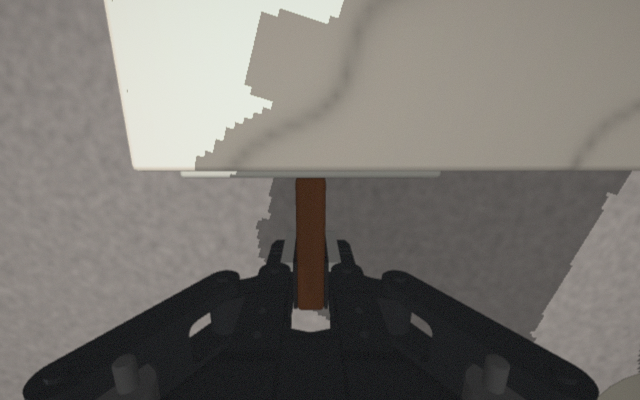

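The plate is flush with the rack's front edge along its whole width (row ~170). The 19 N contact spike was momentary, and the pose estimate is within 2 mm of home. I release now.

apply_moves --deltas '[{"dr":[0,0,0],"travel":[0,0,0],"hand":25},{"dr":[0,0,0],"travel":[0,0,0],"hand":50},{"dr":[0,0,0],"travel":[0,0,0],"hand":50},{"dr":[0,0,0],"travel":[0,0,0],"hand":50},{"dr":[0,0,0],"travel":[0,0,0],"hand":50},{"dr":[0,0,0],"travel":[1,-4,0],"hand":50},{"dr":[0,0,0],"travel":[1,-4,5],"hand":50}]'

```text
time: 9.93
ee_pos: [0.5165, 0.0705, 0.0203]
eef_rot: [179.9, 0.1, 106.5]
wrist_force: [0.4, -0.8, -0.7]
opening: 0.587
```

apply_moves --deltas '[{"dr":[0,0,0],"travel":[1,-4,15],"hand":50},{"dr":[0,0,0],"travel":[1,-4,20],"hand":50},{"dr":[0,0,0],"travel":[0,0,25],"hand":50},{"dr":[0,0,0],"travel":[0,0,25],"hand":50},{"dr":[0,0,0],"travel":[0,-10,25],"hand":50},{"dr":[0,0,0],"travel":[0,-25,25],"hand":50},{"dr":[0,0,0],"travel":[0,-30,15],"hand":50},{"dr":[0,0,0],"travel":[0,-30,5],"hand":50},{"dr":[0,0,0],"travel":[0,-30,0],"hand":50},{"dr":[0,0,0],"travel":[0,-30,0],"hand":50}]'

```text
time: 10.77
ee_pos: [0.5172, -0.0987, 0.1878]
eef_rot: [179.8, 0.2, 106.8]
wrist_force: [0.5, -0.9, -0.5]
opening: 0.586
```

apply_moves --deltas '[{"dr":[0,0,0],"travel":[0,-35,0],"hand":50},{"dr":[0,0,0],"travel":[0,-35,0],"hand":50},{"dr":[0,0,0],"travel":[0,-35,0],"hand":50},{"dr":[0,0,0],"travel":[0,-35,0],"hand":50},{"dr":[0,0,0],"travel":[0,-35,0],"hand":50},{"dr":[0,0,0],"travel":[0,-35,0],"hand":50},{"dr":[0,0,0],"travel":[0,-35,0],"hand":50},{"dr":[0,0,0],"travel":[0,-20,0],"hand":50},{"dr":[0,0,0],"travel":[0,0,0],"hand":50},{"dr":[0,0,0],"travel":[0,0,0],"hand":50}]'

```text
time: 11.6
ee_pos: [0.5109, -0.3875, 0.1929]
eef_rot: [179.6, 0.4, 106.3]
wrist_force: [0.4, 1.0, 0.2]
opening: 0.584
```

```bash
cat > f.py <<'E'
from h import *
s=robot.observe(); print(s["time"],s["ee_pos"].round(3),s["wrist_force"].round(1))
def rect(q):
    r=cv2.minAreaRect((q[:,:2]*1000).astype(np.float32)); return np.round(r[0],1),np.round(r[1],1),round(r[2],1)
for cam in ("scene","top"):
    pic,d=robot.capture(cam); P=cloud(cam,d); sat=pic[...,0].astype(int)-pic[...,2]
    m=(d>0)&np.all((P>[.38,.05,.066])&(P<[.70,.36,.09]),-1)
    m=cv2.morphologyEx(m.astype(np.uint8),cv2.MORPH_OPEN,np.ones((3,3)))>0
    print(cam,"rack",rect(P[m]))
    f=(d>0)&np.all((P>[.45,.03,.03])&(P<[.60,.15,.06]),-1)&(sat>25)
    if f.sum()>5: print("fin",f.sum(),rect(P[f]),P[f][:,2].max())
    if cam=="scene": cv2.imwrite("pics/f.png",cv2.resize(pic[80:240,250:470,::-1],(770,560),interpolation=cv2.INTER_CUBIC))
E
python3 f.py
```

```text
11.6 [ 0.511 -0.388  0.193] [0.4 1.  0.2]
scene rack (array([527.4, 217.6]), array([212.5, 161.9]), 16.6)
fin 129 (array([513.6, 124. ]), array([92.7, 86.7]), 49.5) 0.05934849560131725
top rack (array([527.6, 221.7]), array([213. , 156.2]), 16.6)
```

View pics/f.png

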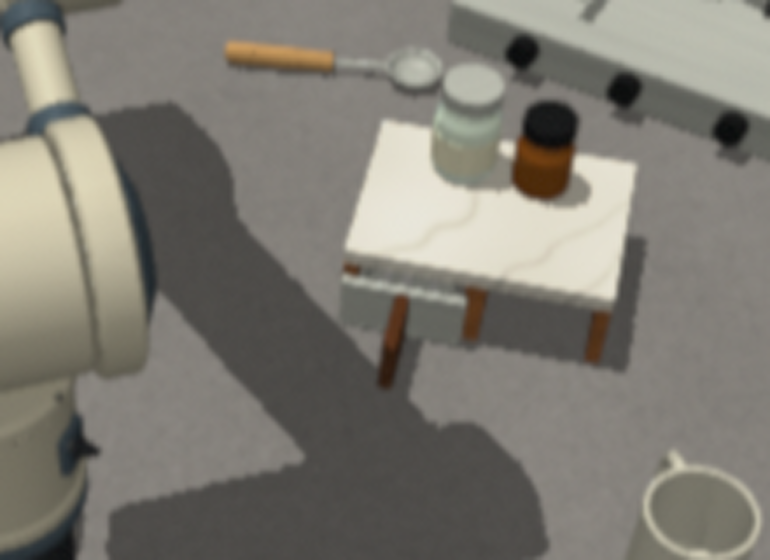

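The final view shows the tray's plate flat against the left mouth at (405,305), the fin free, both jars upright and the arm clear. The rack has not measurably moved, so I hand in.

```bash
python3 -c "
from cell import robot
print(robot.hand_in())"
```

```text
the job is handed in; nothing more can be done
None
```

The steel tray is fully home in bay_a, released and handed in at about 12 s of the 54 s allowed. Bay_a turned out to hold the thin carton, so bay_b was not needed.

**Insertion:** I gripped the tray's pull, slid it along the counter to bay_a and pushed it in at about 2 N. The tray went past the point where the deep carton would have stopped it. The push ended in a firm stop when the front plate met the rack.

**Final checks:**
- The plate looked flush with the rack's front edge in the wrist picture.
- By the arm's position, the tray centre was at about x = -20 mm, y = +52 mm in the rack's frame, within about 0.1° of square. That x is uncertain by about 2 mm.
- The rack had not measurably moved (under 1 mm in both fixed cameras).
- Both jars were upright and the arm was clear of everything.

**Checks that failed or disagreed:**
- Contact force briefly reached about 19 N at the final stop, above the 17 N at which the rack can slide. It did not shift the rack measurably.
- My last automatic measurement of the pull picked up the rack's wood as well, so it was useless. The top camera gave no reading of the pull. The home position therefore rests on the arm's position, the contact force and the pictures.
- The scene camera's rack depth came out 4 to 9 mm too large, so for depth I relied on the top camera.

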